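Put the carving tools back in their trays

ROBOT

A 6-joint arm with a two-finger parallel gripper is mounted at the origin on the work surface. World frame = base frame: x ahead of the robot, y to its left, z up, the work surface at z = 0. Lengths are in m, angles in rad, forces in N, time in s.
With the tool pointing down it reaches from about 0.35 to 0.975 m from the base axis. Payload 7.1 kg.
Tool frame: the origin (TCP) lies between the finger pads; the fingertips stand manip.tcp_to_tips ahead of it and the grasp point (between the pads) lies 11 mm behind it (manip.tcp_to_tips is the distance from the TCP to the fingertips, in m); z points along the fingers, y is the line along which they close (so a half turn about z gives the same grasp; the last joint's range is limited). The gripper opens to 88 mm and grips with 3 to 60 N. Pads are 20 mm wide; open, the fingers measure 115 mm over their backs; the gripper's body (75 mm by 178 mm) begins 61 mm behind the grasp point.
Start: joints at [-1.288, 0.423, 1.63, -0, 1.089, -0.019], TCP at [0.186, -0.597, 0.231] pointing down, gripper open.
Joint ranges: [-3, 3], [-0.9, 2.11], [0.09, 2.58], [-1.31, 4.45], [0.11, 2.69], [-2.54, 2.54]. Speed limits (rad/s): [2.39, 2.39, 3.01, 3.14, 3.14, 3.14].

INTERFACE

Orientations are given as [roll, pitch, yaw] about the fixed x, y, z axes, in that order (R = Rz(yaw) Ry(pitch) Rx(roll)).
In Python, from workcell import manip, cams, order gives the robot as it stands.
- The arm moves only by the tool servo_tool, never from a script. Its argument "deltas" is a list that holds one entry, the list of rows, each a list of 7 numbers: the closure, from -1 (fully open) to 1 (shut), then the shift along the tool's x, y, z as a fraction of full scale, then the turn, a rotation vector about the tool's x, y, z as a fraction of full scale. In form: [[[jaw, tx, ty, tz, ax, ay, az], ...]]. A call has exactly 8 rows; each row shifts and turns the commanded pose from where the row before left it, along the tool's axes as they then stand; what a row does not reach is not made up. Full scale, the value 1, is 0.08 m for a shift and 5 degrees for a turn. A row lasts 1/8 s, in which the tool goes at most 62.5 mm and 10.7 degrees, less where a joint would pass 70% of its speed; a pose out of reach is approached as far as the arm can. A call with a number of a shift or a turn outside -1 to 1 is refused whole. A call with a gripper value outside its range is refused whole. The fingers move at their own pace and stop on an object; "grip_force" is the grip in N (left out, the last holds). Time passes only in rows, so rows that do not move let the fingers close, or fill a call up. It gives the time, the measured TCP pose, the force, the opening and the grip force at its end, in the units of the state.
- manip.state(): the state, without advancing time (a new reading comes with each control period).
- cams.grab_frame(name): name is "scene" or "top" or "wrist"; returns (picture, depth): 384x512x3 uint8, red, green, blue; 384x512 float32, m along the optical axis (not along the pixel's ray), 0 where there is no reading.
- cams.camera_info(name): a dict with "fx", "fy", "cx", "cy" (pixels), "rvec" (rotation vector, rad) and "tvec" (3), from world to camera coordinates, as OpenCV has them. Camera axes: x right, y down, z forward; pixel columns grow to the right and rows downward; lengths in m; the calibration is good to about 2 mm. A picture is of the moment at which its call begins: read the wrist's pose just before it. camera_info takes no time and is no camera call; for the wrist camera it gives the pose at the moment of the call.
- order.job_done(): hands the job in; it is judged then, once.
Trained networks look in the newest picture that a camera, given by its name, has taken for a name from the list of things; names that differ only in an ending like _2 or _b are one class to them, and where a whole thing is asked for, a point or a joint stands for the part that bears it (a point fixed in the world has none). Each returns a list of dicts, best first, with "score" (0 to 1); they miss things now and then, are a little off and sometimes report something else, mostly with a low value. They report only what shows in the picture. A call takes as long as a camera call. They do not tell look-alikes from the thing itself.
- cams.look_for(camera, query): "box" ([left, top, width, height] as shares, 0 to 1, of the picture: columns of its width, rows of its height, round what is visible of it).
- cams.outline_of(camera, query): "pixels" (384x512 bool, what is visible of it) and "box" ([left, top, width, height] as shares, 0 to 1, of the picture: columns of its width, rows of its height, round what is visible of it).
- cams.mark_of(camera, query): "xy" ([column, row] as shares, 0 to 1, of the picture: columns of its width, rows of its height: a listed point, or the origin of a listed thing).
The state is a dict: "time": time; "joint_pos": joint angles; "qvel": joint speeds; "joint_efforts": joint torques, N m; "eef_pos": TCP position; "eef_rot": TCP orientation; "ft_force": force on the tool from outside, world axes, zero at the start; "ft_torque": the same for the moment, N m; "opening": opening from 0.0 (shut) to 1.0 (fully open); "grasp_force": force on a finger pad.
Only numpy, scipy, OpenCV 4.12 (cv2) and the standard library are available. Lean on these libraries where they do the work, as an engineer would, in place of code of your own. Each camera call takes 0.05 s, during which the arm holds its last target. There are 200 camera calls.

TASK

Put the three wooden-handled carving tools away, each in the wooden tray of its own length: the longest in the longest tray, the middle one in the middle tray, the shortest in the shortest tray. Set each one down gently, the way up it lies now, flat on the tray's floor, wholly inside and lengthwise along the tray (the blade may point either way). Leave the rasp, the mallet, the sanding block and the wax tin where they are.

Things in the scene. Friction and masses are not known exactly. Their poses are not given: they have to be found in the camera images.
- gouge_long: The longest of 3 carving tools, loose: 200 mm long, dark walnut handle 28 x 28 mm square with rounded edges, 12 mm brass ferrule, thin steel blade (16 mm wide, 12 mm clear of the bench). Origin: underside, mid-length; x from handle to blade, z up. Handle from x = -100 to 18 mm, top at z = 28; pinch it across (along y) at about x = -30 mm, near its balance. Under 0.15 kg.
- gouge_medium: The middle-length of 3 carving tools, loose: 155 mm long, dark walnut handle 28 x 28 mm square with rounded edges, 12 mm brass ferrule, thin steel blade (13 mm wide, 12 mm clear of the bench). Origin: underside, mid-length; x from handle to blade, z up. Handle from x = -77.5 to 17.5 mm, top at z = 28; pinch it across (along y) at about x = -20 mm, near its balance. Under 0.15 kg.
- gouge_short: The shortest of 3 carving tools, loose: 110 mm long, dark walnut handle 28 x 28 mm square with rounded edges, 12 mm brass ferrule, thin steel blade (11 mm wide, 12 mm clear of the bench). Origin: underside, mid-length; x from handle to blade, z up. Handle from x = -55 to 15 mm, top at z = 28; pinch it across (along y) at about x = -20 mm, near its balance. Under 0.15 kg.
- tray_long: The longest of 3 shallow open wooden trays, fixed: inside 228 x 72 mm, grey floor 4 mm above the bench, walls 6 mm thick, rim 16 mm above the bench. Origin: centre of the underside, on the bench; x along its length, z up. A handle lying in it stands 16 mm above the rim: held by its upper part, the fingertips stay above the rim.
- tray_medium: The middle-length of 3 shallow open wooden trays, fixed: inside 183 x 72 mm, grey floor 4 mm above the bench, walls 6 mm thick, rim 16 mm above the bench. Origin: centre of the underside, on the bench; x along its length, z up. A handle lying in it stands 16 mm above the rim: held by its upper part, the fingertips stay above the rim.
- tray_short: The shortest of 3 shallow open wooden trays, fixed: inside 138 x 72 mm, grey floor 4 mm above the bench, walls 6 mm thick, rim 16 mm above the bench. Origin: centre of the underside, on the bench; x along its length, z up. A handle lying in it stands 16 mm above the rim: held by its upper part, the fingertips stay above the rim.
- rasp: Bystander: a bare flat steel rasp without a handle, 180 x 26 x 6 mm, loose, lying on the bench among the tools and trays. Origin: centre of the underside, x along its length.
- mallet: Bystander: a round turned wooden carving mallet standing on its head, 200 mm tall, 88 mm across at the widest, loose, beyond the trays. Origin: centre of the underside, z up.
- sanding_block: Bystander: a cork sanding block, 60 (x) x 110 (y) x 38 mm high, loose, beyond the trays. Origin: centre of the underside.
- wax_tin: Bystander: a flat round closed metal tin, 90 mm across, 36 mm high, loose, beyond the trays. Origin: centre of the underside.
There are look-alikes about, which are no part of the job. What is shaped like the gouge_short but blue or orange is not meant.

How it is judged:
At the end, for the whole second after the job is handed in: Each tool lies in the tray of its own length: its origin within 16 mm of the tray's centre lengthwise and 24 mm sideways, no more than 12 mm above the tray's underside (so on its floor), its length within 0.3 rad of the tray's, its own z axis within 0.12 rad of vertical, released and at rest (x of gouge_long in the frame of tray_long between -0.016 and 0.016 m and y of gouge_long in the frame of tray_long between -0.024 and 0.024 m and z of gouge_long in the frame of tray_long below 0.012 m and angle between the x axis of gouge_long and the x axis of tray_long, either way round below 0.3 rad and angle between each of gouge_long, gouge_medium, gouge_short's own z axis and vertical below 0.12 rad and linear speed of each of gouge_long, gouge_medium, gouge_short below 0.02 m/s and angular speed of each of gouge_long, gouge_medium, gouge_short below 0.2 rad/s and x of gouge_medium in the frame of tray_medium between -0.016 and 0.016 m and y of gouge_medium in the frame of tray_medium between -0.024 and 0.024 m and z of gouge_medium in the frame of tray_medium below 0.012 m and angle between the x axis of gouge_medium and the x axis of tray_medium, either way round below 0.3 rad and x of gouge_short in the frame of tray_short between -0.016 and 0.016 m and y of gouge_short in the frame of tray_short between -0.024 and 0.024 m and z of gouge_short in the frame of tray_short below 0.012 m and angle between the x axis of gouge_short and the x axis of tray_short, either way round below 0.3 rad); the robot touches nothing.
It fails at once if the rasp is moved more than 20 mm (distance of rasp from where it was at the start of the episode above 0.02 m).
It fails at once if the mallet, the sanding block or the wax tin is moved more than 20 mm (distance of any of mallet, sanding_block, wax_tin from where it was at the start of the episode above 0.02 m).
It fails at once if a carving tool is dropped: it falls freely for more than about 30 mm ((linear speed of gouge_long above 0.77 m/s and contact force between the fingers and gouge_long below 0.1 N) or (linear speed of gouge_medium above 0.77 m/s and contact force between the fingers and gouge_medium below 0.1 N) or (linear speed of gouge_short above 0.77 m/s and contact force between the fingers and gouge_short below 0.1 N)).
It also fails if it takes over 83 s, if anything falls off the work surface, if the arm or the gripper's body presses on something with over 40 N, if the wrist force passes 120 N, or if a joint passes its speed limit or range.

## Working session

There is one attempt and no reset: what is moved stays moved. The work goes in short steps, Python scripts to look and compute and a tool call to move; the robot and the scene stay as the last step left them, time stands still between calls to the robot, and variables do not carry over. Pictures are saved under pics/ and viewed, at most 14 in all, crops included, and the job is handed in when it is done.

Besides the shell and the picture viewer there is one more tool, called after "Request:" as name([rows], argument=value, ...), one row to a line, values as JSON. servo_tool: Moves the arm, as the interface text tells. Shift numbers are shares of 0.08 m and turn numbers shares of 5 degrees, none past 1 either way. Its arguments: {"type":"object","properties":{"deltas":{"type":"array","items":{"type":"array","items":{"type":"array","items":{"type":"number","minimum":-1,"maximum":1}}}},"grip_force":{"type":"number"}},"required":["deltas"]}

```bash
mkdir -p pics
python3 - <<'E'
from workcell import manip,cams
import cv2,numpy as np
s=manip.state();print(s, manip.tcp_to_tips)
for n in("top","scene"):
    p,d=cams.grab_frame(n);np.savez(n,p=p,d=d);i=cams.camera_info(n);print(n,i)
    cv2.imwrite(f"pics/{n}.png",cv2.resize(p[:,:,::-1],(800,600)))
E
```

```text
{'time': 0.0, 'joint_pos': array([-1.28802420e+00,  4.23843863e-01,  1.63066818e+00, -1.31849568e-05,
        1.08860510e+00, -1.90243061e-02]), 'qvel': array([ 0.00012397,  0.00082097,  0.0015532 , -0.00161928, -0.00022285,
        0.00013747]), 'joint_efforts': array([ 5.73113230e-04, -5.44618034e+01, -2.73658222e+01,  6.44317525e-02,
        2.28616077e-02, -1.46253719e-04]), 'eef_pos': array([ 0.18562952, -0.5962355 ,  0.22990838]), 'eef_rot': array([-3.14006821e+00, -1.73304961e-05,  3.01802547e-01]), 'ft_force': array([-0.26715651, -0.06034788, -0.20439411]), 'ft_torque': array([0.01946589, 0.04277834, 0.01124175]), 'grasp_force': 0.0, 'opening': 1.0003739630499942} 0.008
top {'fx': 401.6404783550381, 'fy': 401.6404783550381, 'cx': 264.2328902869519, 'cy': 195.6020379436978, 'rvec': array([ 2.19185035, -2.14457576,  0.07418151]), 'tvec': array([0.05919171, 0.58732164, 1.33718182])}
scene {'fx': 484.5426465630112, 'fy': 484.5426465630112, 'cx': 251.868124902367, 'cy': 193.2804482093799, 'rvec': array([ 1.7970118 ,  1.97823955, -0.5890853 ]), 'tvec': array([ 0.00266314, -0.45991231,  1.74530851])}
```

View pics/top.png

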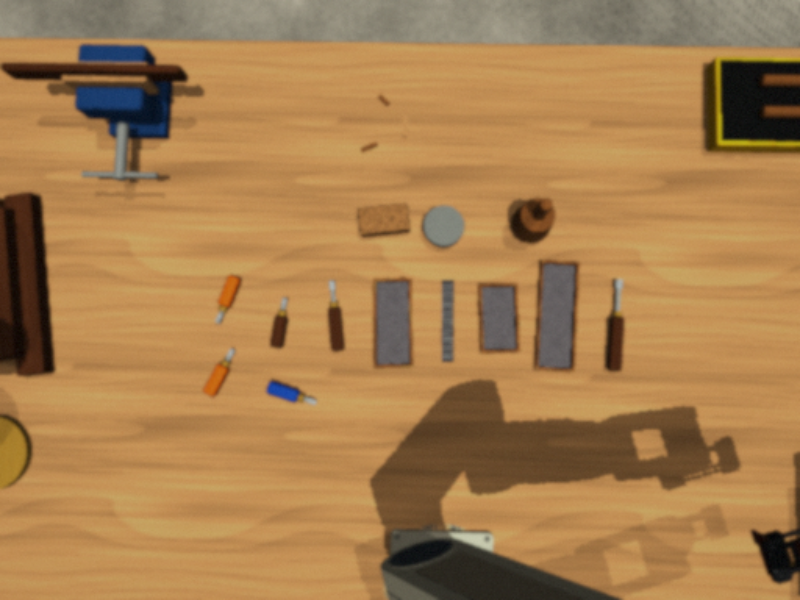

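The picture shows three walnut tools: short at (280,322), medium at (335,317) and long at (616,325). The trays are medium (393,322), short (498,318) and long (557,315), with the rasp at (447,320). The look-alikes are orange at (228,299) and (219,372), and blue at (290,392). The dark walnut one at (280,322) is the real gouge_short. I'll measure and confirm it in a crop.

```bash
cat > h.py <<'E'
import cv2,numpy as np
from workcell import manip,cams
def toworld(n,uv,z):
    i=cams.camera_info(n);R=cv2.Rodrigues(i["rvec"])[0];t=i["tvec"]
    uv=np.atleast_2d(uv).astype(float);r=np.c_[(uv[:,0]-i["cx"])/i["fx"],(uv[:,1]-i["cy"])/i["fy"],np.ones(len(uv))]@R
    c=-R.T@t;k=(z-c[2])/r[:,2];return c+k[:,None]*r
def rect(n,mask,z):
    v,u=np.nonzero(mask);P=toworld(n,np.c_[u,v],z)[:,:2]
    (c,s,a)=cv2.minAreaRect((P*1000).astype(np.float32));m=P.mean(0)
    w=np.linalg.svd(P-m,full_matrices=False)[2][0]
    return np.round(c,1),np.round(s,1),np.round(m*1000,1),np.round(np.degrees(np.arctan2(w[1],w[0])),1)
E
python3 - <<'E'
from h import *
p,d=cams.grab_frame("top")
for q,z in [("gouge_long",.02),("gouge_medium",.02),("gouge_short",.02),("tray_long",.016),("tray_medium",.016),("tray_short",.016),("rasp",.006)]:
    for o in cams.outline_of("top",q)[:5]:
        m=o["pixels"];b=np.array(o["box"])*[800,600,800,600]
        print(q,round(o["score"],2),b.round(),*rect("top",m,z))
cv2.imwrite("pics/crop.png",cv2.resize(p[165:265,125:410,::-1],(800,281),interpolation=cv2.INTER_CUBIC))
# dark handle blobs
hsv=cv2.cvtColor(p,cv2.COLOR_RGB2HSV)
E
```

```text
gouge_long 0.81 [606. 281.  15.  93.] [ 554.8 -367.8] [ 35.7 197.2] [ 540.4 -367.7] 176.3
gouge_medium 0.73 [323. 282.  21.  69.] [561.1 243. ] [151.7  30.5] [548.1 240.9] -172.9
gouge_short 0.78 [270. 380.  45.  25.] [390.2 330.4] [113.   31.7] [392.1 337.1] 73.2
gouge_short 0.77 [218. 274.  22.  48.] [593.4 482.2] [ 36.2 109.1] [601.5 479.7] 161.5
gouge_short 0.73 [201. 348.  38.  45.] [434.6 488.3] [ 33.8 112.4] [426.1 491.4] 153.3
gouge_short 0.46 [268. 296.  26.  52.] [543.6 361.1] [ 35.1 107.6] [539.4 361.4] 171.3
tray_long 0.65 [532. 259.  47. 115.] [ 574.1 -241.9] [ 92.1 240.3] [ 573.6 -241.8] 176.9
tray_medium 0.62 [370. 281.  39.  84.] [550.8 116.8] [191.6  82.5] [551.3 116.1] -177.7
tray_short 0.63 [483. 285.  38.  64.] [ 564.9 -115.9] [151.8  87. ] [ 564.3 -116.5] -176.4
tray_short 0.48 [535. 253.  42. 124.] [ 575.5 -241. ] [ 96.  243.1] [ 575.3 -240.3] 177.2
rasp 0.84 [440. 277.  11.  89.] [557.3  -4.9] [178.9  24.2] [558.   -4.9] -179.0
```

View pics/crop.png

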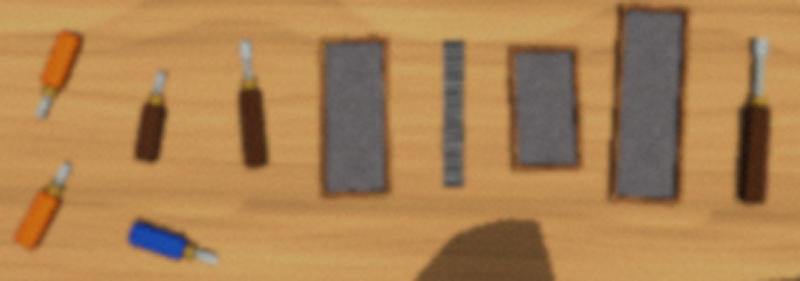

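The crop shows three dark-handled tools; the one at crop (152,115) is the real gouge_short, and the orange and blue ones are decoys. I'll refine the poses by colour.

Run:
```python
from h import *
p=np.load("top.npz")["p"];hsv=cv2.cvtColor(p,cv2.COLOR_RGB2HSV).astype(int);H,S,V=[hsv[...,k] for k in range(3)]
def cc(m,box,name,z):
    x0,y0,x1,y1=[int(v*.64) for v in box];k=np.zeros(m.shape,np.uint8);k[y0:y1,x0:x1]=m[y0:y1,x0:x1]
    n,l,st,_=cv2.connectedComponentsWithStats(k);j=1+st[1:,4].argmax();print(name,st[j,4],*rect("top",l==j,z))
dark=(V<95)
for n,b in dict(L=(595,300,635,380),M=(320,295,350,360),S=(262,295,295,355)).items(): cc(dark,b,"handle "+n,.024)
# cleaner angle: handle PCA; whole-tool by non-wood
g=(S<70)
for n,b in dict(L=(530,255,585,375),M=(370,272,418,370),S=(475,278,524,356)).items(): cc(g,b,"floor "+n,.004)
for n,b in dict(L=(605,270,630,320),M=(322,275,345,315),S=(275,290,295,320)).items(): cc((S<100)&(V>90),b,"blade "+n,.014)
cc(g,(440,270,456,370),"rasp",.006)
```

```text
handle L 311 [ 521.3 -361.2] [ 30.1 124.7] [ 515.9 -361.2] 177.3
handle M 185 [533.5 238.9] [90.1 23.7] [533.1 238.8] -172.3
handle S 138 [525.  362.6] [24.8 64.7] [524.7 362.7] 171.9
floor L 1304 [ 573.9 -243.5] [ 68.4 224.8] [ 573.5 -243.5] 177.2
floor M 1025 [549.7 117.2] [176.2  68.9] [549.1 117.3] -177.3
floor S 777 [ 566.5 -116.3] [130.9  68.6] [ 566.2 -116.1] -176.7
blade L 99 [ 622.4 -374.9] [17. 69.] [ 624.4 -373.7] 175.5
blade M 56 [618.  252.7] [45.1 13.8] [620.  251.5] -171.9
blade S 30 [586.6 357.4] [12.9 27.7] [587.3 357.5] 174.8
rasp 306 [557.3  -3.1] [172.   20.7] [558.   -3.1] -179.2
```

```bash
cat > plan.py <<'E'
# plan.py jaw rows x y z yaw_deg : straight move with vertical tool, printed in tool units; padded to 8 rows
import sys,numpy as np
from workcell import manip
def plan(jaw,n,x,y,z,yaw):
    s=manip.state();p=np.array(s["eef_pos"]);r=s["eef_rot"];D=np.array([x,y,z])-p
    y0=r[2];dy=np.radians(yaw)-y0;dy=(dy+np.pi)%(2*np.pi)-np.pi;out=[];acc=np.zeros(3);c=y0
    for k in range(n):
        w=D*(k+1)/n-acc
        t=np.round(np.array([np.cos(c)*w[0]+np.sin(c)*w[1],np.sin(c)*w[0]-np.cos(c)*w[1],-w[2]])/.08,2)
        acc+=np.array([np.cos(c)*t[0]+np.sin(c)*t[1],np.sin(c)*t[0]-np.cos(c)*t[1],-t[2]])*.08
        want=-(dy*(k+1)/n);az=round((want+(c-y0))/np.radians(5),2);c-=az*np.radians(5)
        out.append([jaw,*map(float,t),0,0,float(az)])
    out+=[[jaw,0,0,0,0,0,0]]*(-n%8)
    print("D",D.round(4),"dyaw",np.degrees(dy).round(2),"t",s["time"])
    print(str([[[v if v else 0 for v in q] for q in out]]).replace(" ",""))
a=list(map(float,sys.argv[1:]));plan(a[0],int(a[1]),*a[2:])
E
python3 plan.py -1 7 .525 -.365 .2 -4
```

```text
D [ 0.3392  0.2317 -0.0306] dyaw -21.29 t 0.5
[[[-1.0,0.7,-0.21,0.05,0,0,0.61],[-1.0,0.69,-0.26,0.06,0,0,0.61],[-1.0,0.67,-0.29,0.05,0,0,0.61],[-1.0,0.66,-0.32,0.06,0,0,0.6],[-1.0,0.64,-0.36,0.05,0,0,0.61],[-1.0,0.62,-0.39,0.06,0,0,0.61],[-1.0,0.6,-0.42,0.05,0,0,0.61],[-1.0,0,0,0,0,0,0]]]
```

Request:
servo_tool([
  [[-1, 0.7, -0.21, 0.05, 0, 0, 0.61], [-1, 0.69, -0.26, 0.06, 0, 0, 0.61], [-1, 0.67, -0.29, 0.05, 0, 0, 0.61], [-1, 0.66, -0.32, 0.06, 0, 0, 0.6], [-1, 0.64, -0.36, 0.05, 0, 0, 0.61], [-1, 0.62, -0.39, 0.06, 0, 0, 0.61], [-1, 0.6, -0.42, 0.05, 0, 0, 0.61], [-1, 0, 0, 0, 0, 0, 0]],
], grip_force=15)

```text
time: 1.5
eef_pos: [0.5276, -0.3627, 0.1999]
eef_rot: [-3.141, -0.0, -0.065]
ft_force: [-0.4, -0.4, 0.4]
opening: 1.0
grasp_force: 0.0
```

```bash
cat > w.py <<'E'
import sys
from h import *
s=manip.state();print(s["time"],s["eef_pos"].round(4),s["eef_rot"].round(4),s["opening"],s["grasp_force"],s["ft_force"].round(1))
p,d=cams.grab_frame("wrist");i=cams.camera_info("wrist");np.savez("wrist",p=p,d=d)
cv2.imwrite(f"pics/{sys.argv[1]}.png",p[:,:,::-1])
for q in sys.argv[2:]:
    for o in cams.outline_of("wrist",q)[:3]: print(q,round(o["score"],2),(np.array(o["box"])*[512,384,512,384]).round(),*rect("wrist",o["pixels"],.02))
E
python3 w.py w1 gouge_long tray_long
```

```text
1.5 [ 0.5276 -0.3627  0.1999] [-3.1413e+00 -4.0000e-04 -6.5500e-02] 0.9995524615980024 0.0 [-0.4 -0.4  0.4]
gouge_long 0.72 [249.  58.  29. 182.] [ 551.  -372.1] [ 28.  198.8] [ 539.3 -371.6] 176.5
tray_long 0.91 [ 93.  28.  99. 221.] [ 569.9 -248.8] [ 86.  235.6] [ 584.6 -249.1] 176.4
```

View pics/w1.png

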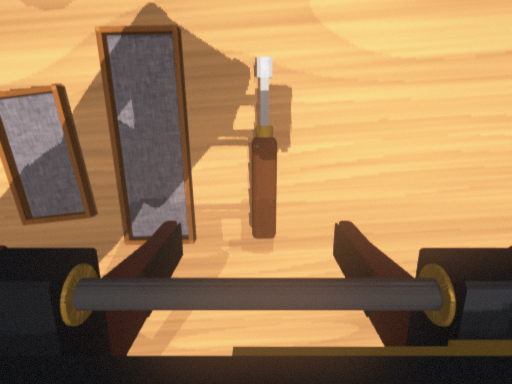

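The wrist view shows the long tool at (263,150), centred near (0.551,-0.372), with the long tray to its left. This agrees with the top view to within 5 mm.

```bash
python3 plan.py -1 7 .521 -.370 .023 -3.5
```

```text
D [-0.0032 -0.0045 -0.1772] dyaw 0.48 t 1.65
[[[-1.0,-0.01,0.01,0.32,0,0,-0.01],[-1.0,0,0.01,0.31,0,0,-0.02],[-1.0,-0.01,0.01,0.32,0,0,-0.01],[-1.0,0,0,0.32,0,0,-0.01],[-1.0,-0.01,0.01,0.31,0,0,-0.02],[-1.0,0,0.01,0.32,0,0,-0.01],[-1.0,-0.01,0.01,0.31,0,0,-0.02],[-1.0,0,0,0,0,0,0]]]
```

Request:
servo_tool([
  [[-1, -0.01, 0.01, 0.32, 0, 0, -0.01], [-1, 0, 0.01, 0.31, 0, 0, -0.02], [-1, -0.01, 0.01, 0.32, 0, 0, -0.01], [-1, 0, 0, 0.32, 0, 0, -0.01], [-1, -0.01, 0.01, 0.31, 0, 0, -0.02], [-1, 0, 0.01, 0.32, 0, 0, -0.01], [-1, -0.01, 0.01, 0.31, 0, 0, -0.02], [-1, 0, 0, 0, 0, 0, 0]],
])

```text
time: 2.65
eef_pos: [0.5188, -0.3703, 0.022]
eef_rot: [-3.14, 0.003, -0.063]
ft_force: [-0.4, -0.5, 0.2]
opening: 1.002
grasp_force: 0.0
```

Request:
servo_tool([
  [[1, 0, 0, 0, 0, 0, 0], [1, 0, 0, 0, 0, 0, 0], [1, 0, 0, 0, 0, 0, 0], [1, 0, 0, 0, 0, 0, 0], [1, 0, 0, 0, 0, 0, 0], [1, 0, 0, 0, 0, 0, 0], [1, 0, 0, 0, 0, 0, 0], [1, 0, 0, 0, 0, 0, 0]],
])

```text
time: 3.65
eef_pos: [0.5212, -0.3697, 0.0235]
eef_rot: [-3.141, 0.0, -0.061]
ft_force: [1.0, 2.2, 0.3]
opening: 0.317
grasp_force: 15.0
```

```bash
python3 w.py w2 gouge_long tray_long; python3 plan.py 1 3 .521 -.370 .10 -3.5
```

```text
3.65 [ 0.5212 -0.3697  0.0235] [-3.1414e+00  1.0000e-04 -6.1200e-02] 0.31719702810768086 14.999648630619049 [1.  2.2 0.3]
gouge_long 0.89 [229.   1.  56. 346.] [ 546.4 -370.1] [ 28.2 187. ] [ 548.3 -370.3] 176.7
tray_long 0.76 [  1.   0. 118. 350.] [ 551.5 -259.7] [ 68.2 189.9] [ 572.3 -264.8] 168.1
D [-0.0003 -0.0002  0.0766] dyaw 0.01 t 3.8
[[[1.0,0,0,-0.32,0,0,0],[1.0,0,0,-0.32,0,0,0],[1.0,0,0,-0.32,0,0,0],[1.0,0,0,0,0,0,0],[1.0,0,0,0,0,0,0],[1.0,0,0,0,0,0,0],[1.0,0,0,0,0,0,0],[1.0,0,0,0,0,0,0]]]
```

Gripped at 27.9 mm, as expected. Next: lift and carry.

Request:
servo_tool([
  [[1, 0, 0, -0.4, 0, 0, 0], [1, 0, 0, -0.4, 0, 0, 0], [1, 0.04, -0.39, 0, 0, 0, -0.03], [1, 0.04, -0.39, 0, 0, 0, -0.03], [1, 0.04, -0.39, 0, 0, 0, -0.04], [1, 0.03, -0.4, 0, 0, 0, -0.04], [1, 0, 0, 0, 0, 0, 0], [1, 0, 0, 0, 0, 0, 0]],
])

```text
time: 4.8
eef_pos: [0.5405, -0.2457, 0.0875]
eef_rot: [3.141, -0.0, -0.049]
ft_force: [0.5, 0.6, -1.3]
opening: 0.315
grasp_force: 15.0
```

```bash
python3 w.py w3 gouge_long tray_long; python3 plan.py 1 7 .541 -.2455 .0285 -2.8
```

```text
4.8 [ 0.5405 -0.2457  0.0875] [ 3.1412e+00 -3.0000e-04 -4.8700e-02] 0.31474684140782877 14.999184608459473 [ 0.5  0.6 -1.3]
gouge_long 0.87 [229.   2.  53. 344.] [ 548.8 -245.5] [ 39.6 263.4] [ 551.2 -245.6] 177.2
tray_long 0.68 [187.   2. 127. 276.] [ 581.2 -243.1] [ 81.9 199. ] [ 617.  -242.9] 173.5
D [ 0.0007  0.0006 -0.0589] dyaw 0.07 t 4.95
[[[1.0,0,0,0.11,0,0,0],[1.0,0,0,0.1,0,0,0],[1.0,0,0,0.11,0,0,-0.01],[1.0,0,0,0.1,0,0,0],[1.0,0.01,-0.01,0.11,0,0,0],[1.0,0,0,0.1,0,0,0],[1.0,0,0,0.11,0,0,0],[1.0,0,0,0,0,0,0]]]
```

View pics/w3.png

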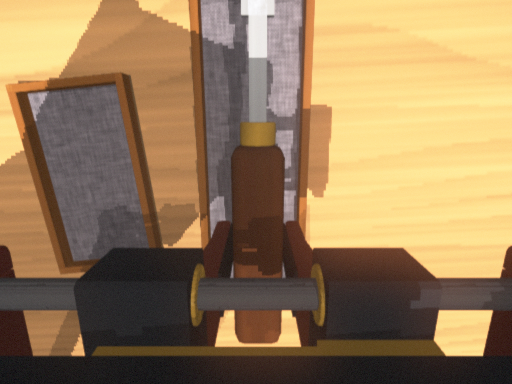

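The tool hangs over the middle of the long tray, lined up with it. Lower, release and rise.

Request:
servo_tool([
  [[1, 0, 0, 0.12, 0, 0, 0], [1, 0, 0, 0.12, 0, 0, 0], [1, 0, 0, 0.12, 0, 0, 0], [1, 0, 0, 0.12, 0, 0, 0], [1, 0, 0, 0.1, 0, 0, 0], [1, 0, 0, 0.1, 0, 0, 0], [1, 0, 0, 0.06, 0, 0, 0], [1, 0, 0, 0, 0, 0, 0]],
])

```text
time: 5.95
eef_pos: [0.5404, -0.2451, 0.028]
eef_rot: [-3.141, 0.0, -0.049]
ft_force: [0.1, 0.4, -1.2]
opening: 0.314
grasp_force: 15.0
```

Request:
servo_tool([
  [[1, 0, 0, 0, 0, 0, 0], [-0.2, 0, 0, 0, 0, 0, 0], [-0.2, 0, 0, 0, 0, 0, 0], [-0.2, 0, 0, 0, 0, 0, 0], [-0.2, 0, 0, 0, 0, 0, 0], [-0.2, 0, 0, -0.4, 0, 0, 0], [-0.2, 0, 0, -0.7, 0, 0, 0], [-1, 0, 0, -0.7, 0, 0, 0]],
])

```text
time: 6.95
eef_pos: [0.54, -0.245, 0.1735]
eef_rot: [-3.141, 0.001, -0.049]
ft_force: [1.1, -0.7, 0.0]
opening: 0.677
grasp_force: 0.0
```

```bash
python3 w.py w4 gouge_long tray_long; python3 plan.py -1 15 .54 .24 .2 7.5
```

```text
6.95 [ 0.54   -0.245   0.1735] [-3.1412e+00  9.0000e-04 -4.9000e-02] 0.676927786250747 0.0 [ 1.1 -0.7  0. ]
gouge_long 0.66 [243.  43.  32. 200.] [ 578.2 -248.1] [ 30.7 204.2] [ 567.5 -247.8] 177.3
tray_long 0.62 [207.  23.  93. 238.] [ 577.3 -243.9] [ 83.7 237.7] [ 594.4 -243.7] 177.0
tray_long 0.48 [240.  47.  34. 199.] [ 575.8 -248. ] [ 29.8 201.4] [ 564.5 -246.7] 177.2
D [-0.0023  0.4861  0.0244] dyaw 10.31 t 7.1
[[[-1.0,-0.02,-0.4,-0.02,0,0,-0.14],[-1.0,-0.02,-0.41,-0.02,0,0,-0.13],[-1.0,-0.01,-0.4,-0.02,0,0,-0.14],[-1.0,-0.01,-0.41,-0.02,0,0,-0.14],[-1.0,0,-0.4,-0.02,0,0,-0.14],[-1.0,0,-0.41,-0.02,0,0,-0.13],[-1.0,0.01,-0.4,-0.02,0,0,-0.14],[-1.0,0.01,-0.41,-0.02,0,0,-0.14],[-1.0,0.02,-0.4,-0.02,0,0,-0.14],[-1.0,0.02,-0.41,-0.02,0,0,-0.13],[-1.0,0.03,-0.4,-0.02,0,0,-0.14],[-1.0,0.03,-0.41,-0.02,0,0,-0.14],[-1.0,0.04,-0.4,-0.02,0,0,-0.14],[-1.0,0.04,-0.4,-0.02,0,0,-0.13],[-1.0,0.04,-0.4,-0.02,0,0,-0.14],[-1.0,0,0,0,0,0,0]]]
```

View pics/w4.png

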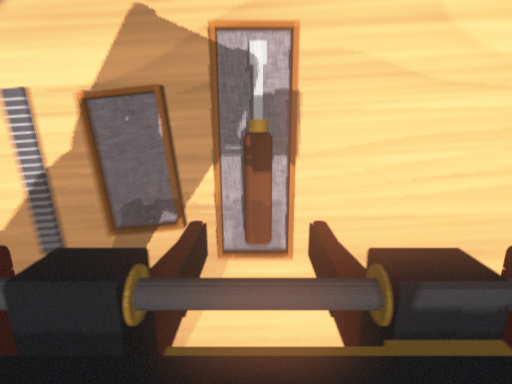

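The long tool lies flat and centred in the long tray. On to the medium one.

Request:
servo_tool([
  [[-1, -0.02, -0.4, -0.02, 0, 0, -0.14], [-1, -0.02, -0.41, -0.02, 0, 0, -0.13], [-1, -0.01, -0.4, -0.02, 0, 0, -0.14], [-1, -0.01, -0.41, -0.02, 0, 0, -0.14], [-1, 0, -0.4, -0.02, 0, 0, -0.14], [-1, 0, -0.41, -0.02, 0, 0, -0.13], [-1, 0.01, -0.4, -0.02, 0, 0, -0.14], [-1, 0.01, -0.41, -0.02, 0, 0, -0.14]],
])

```text
time: 8.1
eef_pos: [0.5379, 0.0152, 0.1834]
eef_rot: [-3.141, 0.003, 0.047]
ft_force: [-0.3, 0.4, -0.4]
opening: 0.997
grasp_force: 0.0
```

Request:
servo_tool([
  [[-1, 0.02, -0.4, -0.02, 0, 0, -0.14], [-1, 0.02, -0.41, -0.02, 0, 0, -0.13], [-1, 0.03, -0.4, -0.02, 0, 0, -0.14], [-1, 0.03, -0.41, -0.02, 0, 0, -0.14], [-1, 0.04, -0.4, -0.02, 0, 0, -0.14], [-1, 0.04, -0.4, -0.02, 0, 0, -0.13], [-1, 0.04, -0.4, -0.02, 0, 0, -0.14], [-1, 0, 0, 0, 0, 0, 0]],
])

```text
time: 9.1
eef_pos: [0.537, 0.2418, 0.1946]
eef_rot: [3.141, 0.002, 0.133]
ft_force: [-0.1, -0.1, 0.2]
opening: 0.998
grasp_force: 0.0
```

```bash
python3 w.py w5 gouge_medium gouge_short tray_medium
```

```text
9.1 [0.537  0.2418 0.1946] [3.1411e+00 2.1000e-03 1.3340e-01] 0.9979593563498426 0.0 [-0.1 -0.1  0.2]
gouge_medium 0.78 [249.  80.  26. 144.] [561.9 243.1] [154.4  28.8] [552.6 241.1] -173.1
gouge_short 0.91 [ 15.  41.  56. 105.] [592.9 478.6] [ 41.1 110.8] [603.7 475.3] 160.5
gouge_short 0.81 [ 19. 197.  49.  53.] [449.1 477. ] [34.  83.4] [446.9 479.2] 146.4
gouge_short 0.63 [131. 112.  36.  93.] [545.  359.8] [ 32.6 109.3] [536.8 360.5] 171.4
tray_medium 0.66 [321.  89. 106. 169.] [550.9 118.3] [192.5  87.7] [568.2 118.9] -178.2
```

View pics/w5.png

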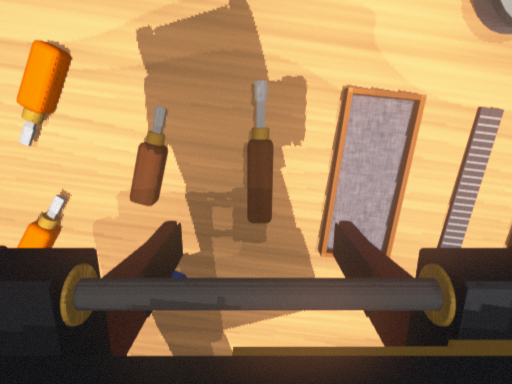

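The medium tool is at (260,150), at about (0.562,0.243). The dark short one is at (148,158), and the decoys at its left are orange.

```bash
python3 plan.py -1 7 .542 .2406 .0235 7.2
```

```text
D [ 0.0046  0.0012 -0.1719] dyaw -0.25 t 9.3
[[[-1.0,0.01,0,0.31,0,0,0.01],[-1.0,0.01,0,0.3,0,0,0],[-1.0,0.01,0,0.31,0,0,0.01],[-1.0,0,0,0.31,0,0,0.01],[-1.0,0.01,-0.01,0.3,0,0,0.01],[-1.0,0.01,0,0.31,0,0,0],[-1.0,0.01,0,0.31,0,0,0.01],[-1.0,0,0,0,0,0,0]]]
```

Request:
servo_tool([
  [[-1, 0.01, 0, 0.31, 0, 0, 0.01], [-1, 0.01, 0, 0.3, 0, 0, 0], [-1, 0.01, 0, 0.31, 0, 0, 0.01], [-1, 0, 0, 0.31, 0, 0, 0.01], [-1, 0.01, -0.01, 0.3, 0, 0, 0.01], [-1, 0.01, 0, 0.31, 0, 0, 0], [-1, 0.01, 0, 0.31, 0, 0, 0.01], [-1, 0, 0, 0, 0, 0, 0]],
])

```text
time: 10.3
eef_pos: [0.5413, 0.2403, 0.0226]
eef_rot: [3.14, 0.004, 0.125]
ft_force: [-0.2, 0.8, -0.3]
opening: 0.996
grasp_force: 0.0
```

Request:
servo_tool([
  [[1, 0, 0, 0, 0, 0, 0], [1, 0, 0, 0, 0, 0, 0], [1, 0, 0, 0, 0, 0, 0], [1, 0, 0, 0, 0, 0, 0], [1, 0, 0, 0, 0, 0, 0], [1, 0, 0, 0, 0, 0, 0], [1, 0, 0, 0, 0, 0, 0], [1, 0, 0, 0, 0, 0, 0]],
])

```text
time: 11.3
eef_pos: [0.5425, 0.2419, 0.0243]
eef_rot: [3.142, 0.0, 0.126]
ft_force: [-1.0, -0.6, 1.6]
opening: 0.316
grasp_force: 15.0
```

Request:
servo_tool([
  [[1, 0, 0, -0.4, 0, 0, 0], [1, 0, 0, -0.4, 0, 0, 0], [1, 0, 0, 0, 0, 0, 0], [1, 0, 0, 0, 0, 0, 0], [1, 0, 0, 0, 0, 0, 0], [1, 0, 0, 0, 0, 0, 0], [1, 0, 0, 0, 0, 0, 0], [1, 0, 0, 0, 0, 0, 0]],
])

```text
time: 12.3
eef_pos: [0.5425, 0.2419, 0.088]
eef_rot: [3.142, 0.0, 0.126]
ft_force: [0.6, -0.5, -0.9]
opening: 0.315
grasp_force: 15.0
```

```bash
python3 plan.py 1 5 .5305 .117 .09 2.5
```

```text
D [-0.012  -0.1249  0.002 ] dyaw -4.74 t 12.3
[[[1.0,-0.07,0.31,0,0,0,0.19],[1.0,-0.06,0.3,-0.01,0,0,0.19],[1.0,-0.06,0.31,0,0,0,0.19],[1.0,-0.06,0.31,-0.01,0,0,0.19],[1.0,-0.04,0.31,0,0,0,0.19],[1.0,0,0,0,0,0,0],[1.0,0,0,0,0,0,0],[1.0,0,0,0,0,0,0]]]
```

Request:
servo_tool([
  [[1, -0.07, 0.31, 0, 0, 0, 0.19], [1, -0.06, 0.3, -0.01, 0, 0, 0.19], [1, -0.06, 0.31, 0, 0, 0, 0.19], [1, -0.06, 0.31, -0.01, 0, 0, 0.19], [1, -0.04, 0.31, 0, 0, 0, 0.19], [1, 0, 0, 0, 0, 0, 0], [1, 0, 0, 0, 0, 0, 0], [1, 0, 0, 0, 0, 0, 0]],
])

```text
time: 13.3
eef_pos: [0.5311, 0.1178, 0.0899]
eef_rot: [-3.141, -0.0, 0.044]
ft_force: [-0.2, -0.2, -0.0]
opening: 0.316
grasp_force: 15.0
```

```bash
python3 w.py w6; python3 plan.py 1 7 .5305 .117 .0285 2.5
```

```text
13.3 [0.5311 0.1178 0.0899] [-3.1414e+00 -3.0000e-04  4.4500e-02] 0.31573441864856316 14.999355375766754 [-0.2 -0.2 -0. ]
D [-0.0005 -0.0008 -0.0614] dyaw -0.05 t 13.35
[[[1.0,0,0,0.11,0,0,0],[1.0,0,0,0.11,0,0,0],[1.0,0,0,0.11,0,0,0],[1.0,0,0.01,0.11,0,0,0.01],[1.0,-0.01,0,0.11,0,0,0],[1.0,0,0,0.11,0,0,0],[1.0,0,0,0.11,0,0,0],[1.0,0,0,0,0,0,0]]]
```

View pics/w6.png

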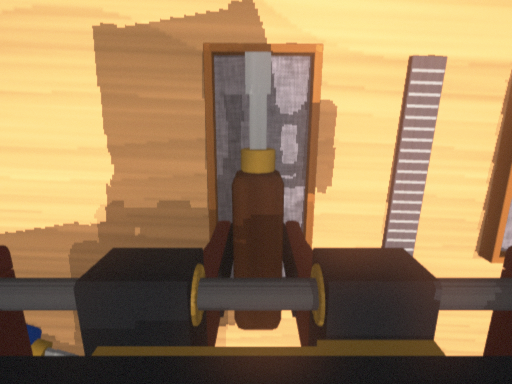

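The medium tool is aligned over its tray. Lower and release.

Request:
servo_tool([
  [[1, 0, 0, 0.12, 0, 0, 0], [1, 0, 0, 0.12, 0, 0, 0], [1, 0, 0, 0.12, 0, 0, 0], [1, 0, 0, 0.12, 0, 0, 0], [1, 0, 0, 0.12, 0, 0, 0], [1, 0, 0, 0.1, 0, 0, 0], [1, 0, 0, 0.07, 0, 0, 0], [1, 0, 0, 0, 0, 0, 0]],
])

```text
time: 14.35
eef_pos: [0.531, 0.117, 0.028]
eef_rot: [3.142, 0.0, 0.043]
ft_force: [0.6, 0.7, -0.9]
opening: 0.315
grasp_force: 15.0
```

Request:
servo_tool([
  [[1, 0, 0, 0, 0, 0, 0], [-0.2, 0, 0, 0, 0, 0, 0], [-0.2, 0, 0, 0, 0, 0, 0], [-0.2, 0, 0, 0, 0, 0, 0], [-0.2, 0, 0, 0, 0, 0, 0], [-0.2, 0, 0, -0.4, 0, 0, 0], [-0.2, 0, 0, -0.7, 0, 0, 0], [-1, 0, 0, -0.7, 0, 0, 0]],
])

```text
time: 15.35
eef_pos: [0.5305, 0.1169, 0.1736]
eef_rot: [3.141, 0.001, 0.043]
ft_force: [1.3, -0.3, -0.6]
opening: 0.679
grasp_force: 0.0
```

```bash
python3 w.py w7 gouge_medium tray_medium; python3 plan.py -1 7 .525 .3625 .15 -8.6
```

```text
15.35 [0.5305 0.1169 0.1736] [3.1414e+00 1.0000e-03 4.3500e-02] 0.6788603583363639 0.0 [ 1.3 -0.3 -0.6]
gouge_medium 0.83 [244.  80.  26. 158.] [554.8 120.6] [158.9  29. ] [546.1 119.8] -177.3
tray_medium 0.85 [220.  61.  85. 188.] [554.2 117.5] [192.6  83.8] [566.4 117.9] -177.6
D [-0.0079  0.2451 -0.0254] dyaw -11.09 t 15.5
[[[-1.0,0,-0.44,0.05,0,0,0.32],[-1.0,0,-0.44,0.04,0,0,0.31],[-1.0,-0.02,-0.43,0.05,0,0,0.32],[-1.0,-0.03,-0.44,0.04,0,0,0.32],[-1.0,-0.05,-0.44,0.05,0,0,0.31],[-1.0,-0.05,-0.43,0.04,0,0,0.32],[-1.0,-0.07,-0.43,0.05,0,0,0.32],[-1.0,0,0,0,0,0,0]]]
```

View pics/w7.png

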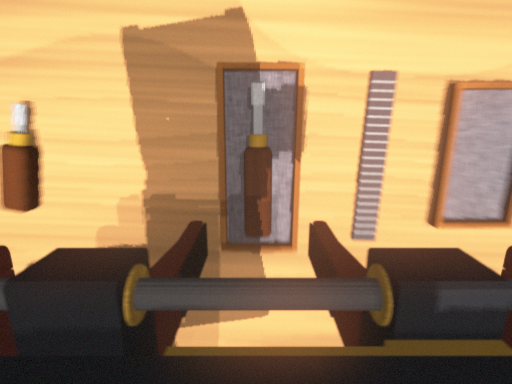

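The medium tool is flat and centred in its tray. Next is the dark short one.

Request:
servo_tool([
  [[-1, 0, -0.44, 0.05, 0, 0, 0.32], [-1, 0, -0.44, 0.04, 0, 0, 0.31], [-1, -0.02, -0.43, 0.05, 0, 0, 0.32], [-1, -0.03, -0.44, 0.04, 0, 0, 0.32], [-1, -0.05, -0.44, 0.05, 0, 0, 0.31], [-1, -0.05, -0.43, 0.04, 0, 0, 0.32], [-1, -0.07, -0.43, 0.05, 0, 0, 0.32], [-1, 0, 0, 0, 0, 0, 0]],
])

```text
time: 16.5
eef_pos: [0.5217, 0.3632, 0.1444]
eef_rot: [3.14, 0.002, -0.148]
ft_force: [-0.1, -0.2, 0.7]
opening: 0.998
grasp_force: 0.0
```

```bash
python3 w.py w8 gouge_short;  python3 plan.py -1 7 .525 .3635 .0235 -8.6
```

```text
16.5 [0.5217 0.3632 0.1444] [ 3.1399e+00  2.1000e-03 -1.4770e-01] 0.9978935545989497 0.0 [-0.1 -0.2  0.7]
gouge_short 0.65 [240. 104.  31. 120.] [545.2 361.4] [ 28.2 108.9] [538.3 362.2] 172.3
gouge_short 0.63 [ 98.  67.  38. 124.] [592.8 480.7] [ 34.5 108. ] [603.7 477.1] 161.4
gouge_short 0.58 [259. 311.  93.  11.] [377.1 331.6] [101.2  11.1] [380.3 339.2] -99.9
D [ 0.0031  0.0023 -0.1215] dyaw -0.06 t 16.6
[[[-1.0,0,0,0.22,0,0,0],[-1.0,0.01,-0.01,0.21,0,0,0],[-1.0,0,0,0.22,0,0,0],[-1.0,0.01,-0.01,0.22,0,0,0.01],[-1.0,0,0,0.21,0,0,0],[-1.0,0.01,-0.01,0.22,0,0,0],[-1.0,0,0,0.22,0,0,0],[-1.0,0,0,0,0,0,0]]]
```

View pics/w8.png

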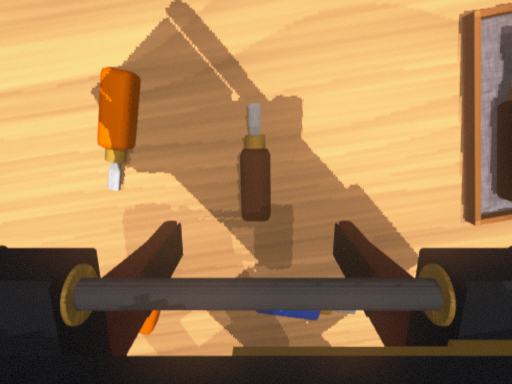

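The dark short tool sits between the fingers at (255,165); the orange and blue ones are clear of the fingers.

Request:
servo_tool([
  [[-1, 0, 0, 0.22, 0, 0, 0], [-1, 0.01, -0.01, 0.21, 0, 0, 0], [-1, 0, 0, 0.22, 0, 0, 0], [-1, 0.01, -0.01, 0.22, 0, 0, 0.01], [-1, 0, 0, 0.21, 0, 0, 0], [-1, 0.01, -0.01, 0.22, 0, 0, 0], [-1, 0, 0, 0.22, 0, 0, 0], [-1, 0, 0, 0, 0, 0, 0]],
])

```text
time: 17.6
eef_pos: [0.5246, 0.3633, 0.0232]
eef_rot: [3.14, 0.002, -0.151]
ft_force: [-0.9, -0.7, -0.1]
opening: 0.998
grasp_force: 0.0
```

Request:
servo_tool([
  [[1, 0, 0, 0, 0, 0, 0], [1, 0, 0, 0, 0, 0, 0], [1, 0, 0, 0, 0, 0, 0], [1, 0, 0, 0, 0, 0, 0], [1, 0, 0, 0, 0, 0, 0], [1, 0, 0, 0, 0, 0, 0], [1, 0, 0, 0, 0, 0, 0], [1, 0, 0, 0, 0, 0, 0]],
])

```text
time: 18.6
eef_pos: [0.5257, 0.3639, 0.0251]
eef_rot: [-3.142, 0.0, -0.151]
ft_force: [-0.0, -0.1, 0.9]
opening: 0.317
grasp_force: 14.9
```

Request:
servo_tool([
  [[1, 0, 0, -0.5, 0, 0, 0], [1, 0, 0, -0.5, 0, 0, 0], [1, 0, 0, 0, 0, 0, 0], [1, 0, 0, 0, 0, 0, 0], [1, 0, 0, 0, 0, 0, 0], [1, 0, 0, 0, 0, 0, 0], [1, 0, 0, 0, 0, 0, 0], [1, 0, 0, 0, 0, 0, 0]],
])

```text
time: 19.6
eef_pos: [0.5256, 0.3639, 0.1048]
eef_rot: [3.141, 0.0, -0.151]
ft_force: [-0.0, 0.2, -0.8]
opening: 0.316
grasp_force: 14.9
```

```bash
python3 plan.py 1 15 .5462 -.118 .1 3.4
```

```text
D [ 0.0206 -0.4819 -0.0048] dyaw 12.06 t 19.6
[[[1.0,0.08,0.39,0,0,0,-0.16],[1.0,0.07,0.4,0.01,0,0,-0.16],[1.0,0.07,0.4,0,0,0,-0.16],[1.0,0.06,0.39,0.01,0,0,-0.16],[1.0,0.05,0.4,0,0,0,-0.16],[1.0,0.05,0.4,0,0,0,-0.16],[1.0,0.05,0.4,0.01,0,0,-0.17],[1.0,0.03,0.4,0,0,0,-0.16],[1.0,0.04,0.4,0.01,0,0,-0.16],[1.0,0.02,0.4,0,0,0,-0.16],[1.0,0.03,0.4,0,0,0,-0.16],[1.0,0.01,0.4,0.01,0,0,-0.16],[1.0,0.01,0.41,0,0,0,-0.16],[1.0,0.01,0.4,0.01,0,0,-0.16],[1.0,-0.01,0.4,0,0,0,-0.16],[1.0,0,0,0,0,0,0]]]
```

Request:
servo_tool([
  [[1, 0.08, 0.39, 0, 0, 0, -0.16], [1, 0.07, 0.4, 0.01, 0, 0, -0.16], [1, 0.07, 0.4, 0, 0, 0, -0.16], [1, 0.06, 0.39, 0.01, 0, 0, -0.16], [1, 0.05, 0.4, 0, 0, 0, -0.16], [1, 0.05, 0.4, 0, 0, 0, -0.16], [1, 0.05, 0.4, 0.01, 0, 0, -0.17], [1, 0.03, 0.4, 0, 0, 0, -0.16]],
])

```text
time: 20.6
eef_pos: [0.5365, 0.1059, 0.1028]
eef_rot: [-3.142, -0.0, -0.038]
ft_force: [0.3, -0.2, -1.2]
opening: 0.316
grasp_force: 14.9
```

Request:
servo_tool([
  [[1, 0.04, 0.4, 0.01, 0, 0, -0.16], [1, 0.02, 0.4, 0, 0, 0, -0.16], [1, 0.03, 0.4, 0, 0, 0, -0.16], [1, 0.01, 0.4, 0.01, 0, 0, -0.16], [1, 0.01, 0.41, 0, 0, 0, -0.16], [1, 0.01, 0.4, 0.01, 0, 0, -0.16], [1, -0.01, 0.4, 0, 0, 0, -0.16], [1, 0, 0, 0, 0, 0, 0]],
])

```text
time: 21.6
eef_pos: [0.5461, -0.1197, 0.1004]
eef_rot: [3.141, -0.001, 0.056]
ft_force: [0.3, 0.1, -0.3]
opening: 0.318
grasp_force: 14.9
```

```bash
python3 w.py w9; python3 plan.py 1 7 .5462 -.118 .0295 3.4
```

```text
21.6 [ 0.5461 -0.1197  0.1004] [ 3.1413e+00 -7.0000e-04  5.6400e-02] 0.3175839554206853 14.926011264324188 [ 0.3  0.1 -0.3]
D [ 0.0003  0.0005 -0.0708] dyaw 0.13 t 21.65
[[[1.0,0,0,0.13,0,0,0],[1.0,0,0,0.12,0,0,-0.01],[1.0,0,0,0.13,0,0,0],[1.0,0,0,0.13,0,0,-0.01],[1.0,0,0,0.12,0,0,0],[1.0,0,-0.01,0.13,0,0,0],[1.0,0,0,0.12,0,0,-0.01],[1.0,0,0,0,0,0,0]]]
```

View pics/w9.png

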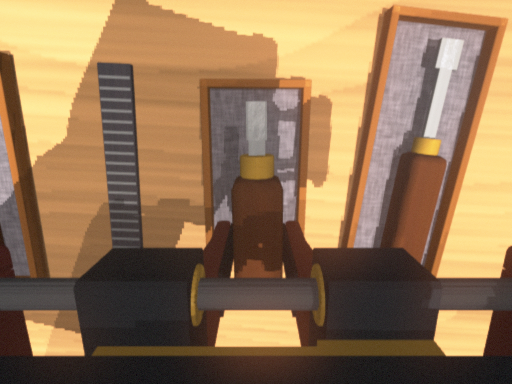

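The short tool is aligned over the short tray. Lower and release.

Request:
servo_tool([
  [[1, 0, 0, 0.15, 0, 0, 0], [1, 0, 0, 0.15, 0, 0, 0], [1, 0, 0, 0.15, 0, 0, 0], [1, 0, 0, 0.13, 0, 0, 0], [1, 0, 0, 0.13, 0, 0, 0], [1, 0, 0, 0.1, 0, 0, 0], [1, 0, 0, 0.08, 0, 0, 0], [1, 0, 0, 0, 0, 0, 0]],
])

```text
time: 22.65
eef_pos: [0.5459, -0.118, 0.0288]
eef_rot: [3.142, 0.0, 0.059]
ft_force: [-0.1, 0.8, 0.0]
opening: 0.317
grasp_force: 15.0
```

Request:
servo_tool([
  [[1, 0, 0, 0, 0, 0, 0], [-0.2, 0, 0, 0, 0, 0, 0], [-0.2, 0, 0, 0, 0, 0, 0], [-0.2, 0, 0, 0, 0, 0, 0], [-0.2, 0, 0, 0, 0, 0, 0], [-0.2, 0, 0, -0.4, 0, 0, 0], [-0.2, 0, 0, -0.7, 0, 0, 0], [-1, 0, 0, -0.7, 0, 0, 0]],
])

```text
time: 23.65
eef_pos: [0.5454, -0.1178, 0.1743]
eef_rot: [-3.141, 0.001, 0.059]
ft_force: [-0.1, -0.0, -0.4]
opening: 0.677
grasp_force: 0.0
```

```bash
python3 w.py w10 gouge_short tray_short
```

```text
23.65 [ 0.5454 -0.1178  0.1743] [-3.1413e+00  1.0000e-03  5.9200e-02] 0.6765629374589489 0.0 [-0.1 -0.  -0.4]
gouge_short 0.65 [246. 110.  26. 105.] [ 569.5 -116.7] [112.5  30.5] [ 562.4 -117.4] -175.8
```

View pics/w10.png

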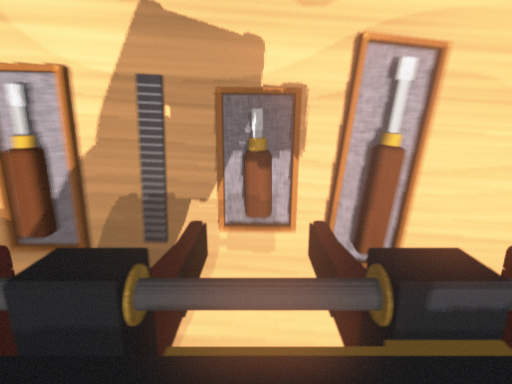

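All three tools lie flat and centred in their trays, the rasp is undisturbed, and the gripper is clear. One settling call, then hand in.

Request:
servo_tool([
  [[-1, 0, 0, -0.2, 0, 0, 0], [-1, 0, 0, 0, 0, 0, 0], [-1, 0, 0, 0, 0, 0, 0], [-1, 0, 0, 0, 0, 0, 0], [-1, 0, 0, 0, 0, 0, 0], [-1, 0, 0, 0, 0, 0, 0], [-1, 0, 0, 0, 0, 0, 0], [-1, 0, 0, 0, 0, 0, 0]],
])

```text
time: 24.8
eef_pos: [0.5459, -0.118, 0.1891]
eef_rot: [3.142, 0.0, 0.059]
ft_force: [-0.6, 0.5, 0.7]
opening: 1.003
grasp_force: 0.0
```

```bash
python3 -c "
from workcell import order
print(order.job_done())"
```

```text
the job is handed in; nothing more can be done
None
```

All three carving tools lie flat and centred in the trays of their own length, and I handed the job in at about 25 s; the hand-in returned no verdict.

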